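# Push the block home and shut the inspection guard

### The job

In the inspection fixture, push the long black ribbed block along its guide with your fingertips until it sits fully home against the end stop, then push the hinged steel guard over and down until it is fully shut above the block. Only push: do not lift or tip the block, and leave everything else on the table where it is.

Things in the scene. Friction and masses are not known exactly. Their poses are not given: they have to be found in the camera images.
- fixture: aluminium inspection fixture fixed to the table, base plate 250 (x) x 130 (y) x 15 mm high. Origin at the centre of its underside, on the table; x points along the guide to the end stop, y left, z up. Two hinge posts at y = 54, x = 32 and 88 mm, 56 mm high; a short post at y = -54, x = 88 mm, 55 mm high.
- guide (a point): middle of the guide, on the base plate (x = -17.5, y = 0, z = 15 mm in the fixture's frame). Two straight steel fences 8 mm thick, from x = -125 to +90 mm, inner faces at y = +-32.5 mm, tops 27 mm above the table; open at the near (-x) end.
- stop (a point): middle of the end stop's face (x = 90, y = 0, z = 33 mm in the fixture's frame). The stop is a grey housing 90 mm wide, top 45 mm above the table; the block's far end rests against its face when home.
- block_mid (a point): centre of the long black ribbed block, 80 (along the guide) x 60 x 36 mm, about 0.25 kg, loose. It lies on the base plate between the fences (underside 15, centre 33, ribbed top 51 mm above the table); its x axis points along the guide. Home, its centre is at x = 50, y = 0 mm in the fixture's frame.
- guard (a joint): hinge angle of the steel guard in rad: 0 = fully shut (level above the block), 1.57 = upright, larger = leaning back outwards (to the fixture's +y side), at most 2.2. It starts leaning back. The hinge is stiff (0.2 N m of friction): the 0.15 kg guard stays where it is left and takes about 3 N at its free edge to move.
- guard_hinge (a point): middle of the guard's hinge axis, which runs along the fixture's x (x = 60, y = 50, z = 60 mm in its frame). The guard is a plate 70 mm long (x = 25 to 95 mm), 100 mm from hinge to free edge, 4 mm thick. Shut, its top is 62 mm above the table and it clears the block by about 7 mm.
- guard_edge (a point): middle of the guard's free edge; at angle a it lies at y = 50 - 100 cos(a), z = 60 + 100 sin(a) mm in the fixture's frame. A 14 mm lip along this edge points down when shut, towards the guide when upright.
- spare_block: spare black ribbed block, 56 x 60 x 36 mm, on the table to the right of the fixture; not part of the job. Origin at the centre of its underside. To be left alone.
- jar: small white closed jar, diameter 44 mm, 85 mm tall, on the table left of the fixture's near end. Origin at the centre of its underside. To be left alone.
- ring_gauge: steel stepped gauge plug, diameter 40 mm, 30 mm tall, on the table beyond the fixture's stop end. Origin at the centre of its underside. To be left alone.
- brush: cleaning brush with a wooden handle lying on the table to the right of the fixture. Origin on its underside. To be left alone.
- parts_tray: grey divided tray, 160 x 110 x 35 mm, on the table well to the left. Origin at the centre of its underside. To be left alone.
- solvent: white bottle with a blue cap, diameter 60 mm, 150 mm tall, on the table to the left. Origin at the centre of its underside. To be left alone.
- cup: white cup, diameter 72 mm, 85 mm tall, on the right. Origin at the centre of its underside. To be left alone.
Not all that is in view belongs to the job. Leave any blue or yellow look-alike of the part that bears block_mid alone.

How it is judged (in metres and radians):
On the way, in this order (a step that is already met when the one before it is completed fails the run):
1. the block is fully home against the end stop while the guard is still open (x of block_mid in the frame of fixture between 0.0465 and 0.0535 m and y of block_mid in the frame of fixture between -0.006 and 0.006 m and z of block_mid in the frame of fixture below 0.037 m and value of joint guard above 0.8 rad), for 0.2 s.
2. the guard is fully shut (value of joint guard below 0.06 rad), for 0.2 s.
At the end, for the whole second after the job is handed in: The block rests flat in the guide, within 3.5 mm of touching the end stop, and the guard is shut to within 0.06 rad (x of block_mid in the frame of fixture between 0.0465 and 0.0535 m and y of block_mid in the frame of fixture between -0.006 and 0.006 m and z of block_mid in the frame of fixture below 0.037 m and value of joint guard below 0.06 rad).
It fails at once if the block is lifted more than 8 mm or tipped (z of block_mid in the frame of fixture above 0.041 m or angle between block_mid's own z axis and vertical above 0.2 rad).
It fails at once if another thing on the table is moved by more than 20 mm (distance of any of spare_block, jar, ring_gauge, brush, parts_tray, solvent, cup from where it was at the start of the episode above 0.02 m).
It fails at once if another thing on the table is tipped over (angle between any of spare_block, jar, ring_gauge, brush, parts_tray, solvent, cup's own z axis and vertical above 0.35 rad).
It also fails if it takes over 48 s, if anything falls off the work surface, if the arm or the gripper's body presses on something with over 40 N, if the wrist force passes 120 N, or if a joint passes its speed limit or range.

### The arm

A 6-joint arm with a two-finger parallel gripper is mounted at the origin on the work surface. World frame = base frame: x ahead of the robot, y to its left, z up, the work surface at z = 0. Lengths are in mm, angles in rad, forces in N, time in s.
With the tool pointing down it reaches from about 350 to 775 mm from the base axis. Payload 7.3 kg.
Tool frame: the origin (TCP) lies at the very end of the fingers, on their centre line; the grasp point (between the pads) lies 19 mm behind it; x points along the fingers, y is the direction in which the jaws open and shut, and the axes are right-handed (so a half turn about x gives the same grasp; the last joint's range is limited). The gripper opens to 92 mm and grips with 3 to 60 N. Pads are 19 mm wide; open, the fingers measure 130 mm over their backs; the gripper's body (75 mm by 190 mm) begins 47 mm behind the grasp point.
Start: joints at [1.189, 0.342, 1.524, -0, 1.275, -0.146], TCP at [122.635, 510.495, 226.741] pointing down, gripper open.
Joint ranges: [-2.53, 2.53], [-0.77, 2.02], [0.04, 2.7], [-1, 4.14], [0.28, 2.66], [-3.11, 3.11]. Speed limits (rad/s): [2.57, 2.57, 3.14, 3.14, 3.14, 3.14].

### API

Orientations are given as [roll, pitch, yaw] about the fixed x, y, z axes, in that order (R = Rz(yaw) Ry(pitch) Rx(roll)).
In Python, from plant import bot gives the robot as it stands.
- The arm moves only by the tool step_arm, never from a script. Its argument "targets" is a list that holds one entry, the list of rows, each a list of 4 numbers: the shift along the tool's x, y, z in m, then the turn about the tool's x in degrees. A call has exactly 5 rows; each row is the pose to reach, as a shift and turn from the pose measured when the call began, along the tool's axes at that moment; what a row does not reach only later rows make up. A row lasts 1/12 s, in which the tool goes at most 41.7 mm and 7.16 degrees, less where a joint would pass 70% of its speed; a pose out of reach is approached as far as the arm can. A call with a gripper value outside its range is refused whole. "jaw" is the closure, from 0 (fully open) to 1 (shut), set as the call begins (left out, the last holds). The fingers move at their own pace and stop on an object; the grip force is fixed at half the most. Time passes only in rows, so rows that repeat a pose let the fingers close, or fill a call up. It gives the time, the measured TCP pose, the force and the opening at its end, in the units of the state.
- bot.get_obs(): the state, without advancing time (a new reading comes with each control period).
- bot.capture(name): name is "scene" or "top" or "wrist"; returns a dict with "color" (480x640x3 uint8, red, green, blue), "depth" (480x640 float32, mm along the optical axis (not along the pixel's ray), 0 where there is no reading), "fov_y" (degrees; the focal length in pixels is half the picture's height over the tangent of half this angle, whatever the lens; pixels are square), "cx", "cy" (the principal point, pixels), "rvec" (rotation vector, rad) and "tvec" (3), from world to camera coordinates, as OpenCV has them. Camera axes: x right, y down, z forward; pixel columns grow to the right and rows downward; lengths in mm; the calibration is good to about 2 mm. A picture is of the moment at which its call begins.
- bot.close_job(): hands the job in, once; it reports no verdict.
The state is a dict: "time": time; "joint_positions": joint angles; "dq": joint speeds; "tau": joint torques, N m; "tool_pos": TCP position; "tcp_rot": TCP orientation; "contact_force": force on the tool from outside, world axes, zero at the start; "moment": the same for the moment, N m; "grip_width": finger opening in mm.
Only numpy, scipy, OpenCV 4.12 (cv2) and the standard library are available. Lean on these libraries where they do the work, as an engineer would, in place of code of your own. Each camera call takes 0.05 s, during which the arm holds its last target. There are 200 camera calls.

## Working session

There is one attempt and no reset: what is moved stays moved. The work goes in short steps, Python scripts to look and compute and a tool call to move; the robot and the scene stay as the last step left them, time stands still between calls to the robot, and variables do not carry over. Pictures are saved under pics/ and viewed, about 8 in all and at most 12, crops included, and the job is handed in when it is done.

Besides the shell and the picture viewer there is one more tool, called after "Request:" as name([rows], argument=value, ...), one row to a line, values as JSON. step_arm: Moves the arm, as the interface text tells. Its arguments: {"type":"object","properties":{"targets":{"type":"array","items":{"type":"array","items":{"type":"array","items":{"type":"number"}}}},"jaw":{"type":"number"}},"required":["targets"]}

```bash
mkdir -p pics; ls
cat > h.py <<'E'
import numpy as np, cv2, pickle
from plant import bot
from scipy.spatial.transform import Rotation as R
def cap(n):
    c=bot.capture(n); pickle.dump(c,open(f'pics/{n}.pkl','wb')); return c
def load(n): return pickle.load(open(f'pics/{n}.pkl','rb'))
def cam(c):
    f=240/np.tan(np.radians(c['fov_y'])/2); M=cv2.Rodrigues(np.array(c['rvec'],float))[0]
    return f,M,np.array(c['tvec'],float).ravel()
def cloud(c):
    f,M,t=cam(c); v,u=np.mgrid[:480,:640]; d=c['depth']
    P=np.stack([(u-c['cx'])/f*d,(v-c['cy'])/f*d,d],-1)
    W=(P-t)@M; W[d==0]=np.nan; return W
def ray(c,u,v,z):
    f,M,t=cam(c); o=-M.T@t; r=M.T@np.array([(u-c['cx'])/f,(v-c['cy'])/f,1]); return o+r*(z-o[2])/r[2]
def proj(c,p):
    f,M,t=cam(c); q=M@np.array(p,float)+t; return q[0]/q[2]*f+c['cx'],q[1]/q[2]*f+c['cy']
E
python3 - <<'E'
from h import *
for n in('scene','top'):
    c=cap(n); cv2.imwrite(f'pics/{n}0.png',c['color'][:,:,::-1]); f,M,t=cam(c); print(n,f,-M.T@t,M[2])
print(bot.get_obs())
E
```

```text
pics
scene 464.65077360818736 [953.26431221 694.48141195 836.40720331] [-0.34572052 -0.63130864 -0.69420942]
top 513.9292082946856 [ 455.26729267  -26.7070241  1226.33002954] [ 0.09572565  0.0114436  -0.99534197]
{'time': 0.1, 'joint_positions': array([ 1.18903010e+00,  3.42617983e-01,  1.52495590e+00, -3.84374818e-05,
        1.27540831e+00, -1.46016397e-01]), 'dq': array([-0.00105848, -0.00103655, -0.00286605,  0.00119579,  0.00035068,
        0.00092378]), 'tau': array([-1.91292980e-05, -4.32001770e+01, -2.44697052e+01,  7.17441109e-02,
        5.25542046e-02, -8.88277100e-05]), 'tool_pos': array([122.47899274, 510.1184649 , 226.12065848]), 'tcp_rot': array([-1.69036607,  1.5694063 , -1.92610468]), 'contact_force': array([ 1.04937904, -0.28636065,  0.88302096]), 'moment': array([ 0.03349517,  0.02204062, -0.03242131]), 'grip_width': 92.01996848771464}
```

View pics/top0.png

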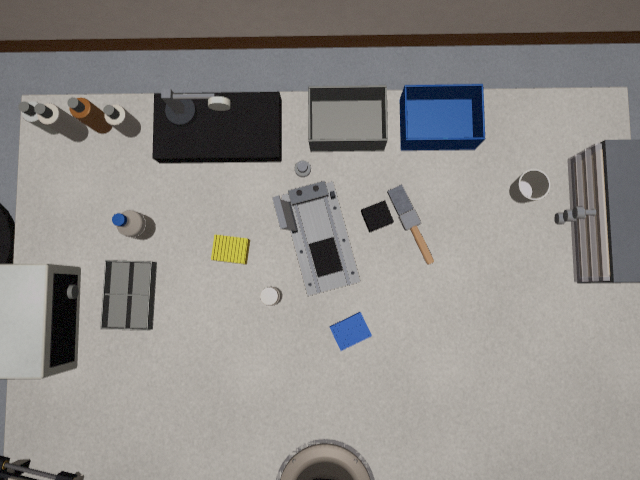

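View pics/scene0.png

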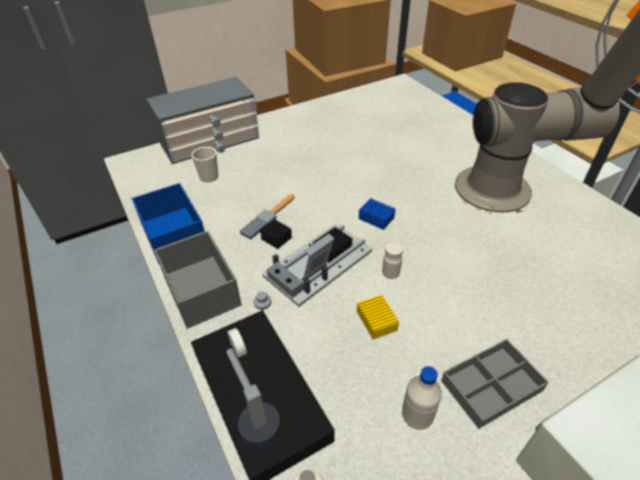

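The block must be told apart from these look-alikes in the top view:
- black block in the guide at (325,257): chosen, as it lies between the fences
- spare black block at (377,216)
- blue block at (350,331)
- yellow block at (231,249)

The guard leans back at about (285,212). The stop housing is at (310,190) and the jar at (270,296). Next I check this in a close crop and measure the fixture.

Run:
```python
from h import *
c=load('top'); im=c['color'][:,:,::-1]
cr=im[160:310,250:410]; cv2.imwrite('pics/crop1.png',cv2.resize(cr,None,fx=5,fy=5,interpolation=cv2.INTER_CUBIC)[:600*2][:750])if 0 else cv2.imwrite('pics/crop1.png',cv2.resize(cr,None,fx=3.9,fy=3.9,interpolation=cv2.INTER_CUBIC))
W=cloud(c); g=im.max(2)
m=((g<40)).astype(np.uint8); m[:160]=0;m[310:]=0;m[:,:250]=0;m[:,410:]=0
n,l,s,ce=cv2.connectedComponentsWithStats(m)
for i in range(1,n):
    if s[i,4]>150:
        p=[ray(c,u,v,51 if i else 0)[:2] for v,u in np.argwhere(l==i)]
        print(ce[i],s[i],cv2.minAreaRect(np.float32(p)),np.nanmedian(W[l==i],0))
# base plate: height 8..22 & fences
z=W[...,2]; m=((z>9)&(z<80)).astype(np.uint8)
m[:160]=0;m[310:]=0;m[:,:265]=0;m[:,362:]=0
n,l,s,ce=cv2.connectedComponentsWithStats(m)
for i in range(1,n):
    if s[i,4]>300: print(s[i],ce[i],cv2.minAreaRect(np.float32(W[l==i][:,:2])))
m=((z>9)&(z<21)).astype(np.uint8);m[:160]=0;m[310:]=0;m[:,:265]=0;m[:,362:]=0
p=np.float32(W[m>0][:,:2]);print('base',len(p),cv2.minAreaRect(p))
```

```text
[376.43316413 215.7749577 ] [361 201  32  31 591] ((626.3222045898438, -126.843994140625), (53.7856330871582, 59.437408447265625), 21.33287811279297) [ 628.26641673 -127.68143609   33.63250748]
[325.15060241 256.5686747 ] [309 238  33  38 830] ((533.1727905273438, -7.7502288818359375), (76.92565155029297, 57.55596160888672), 15.32319450378418) [532.57326574  -7.3001608   48.49028689]
[ 281  181   80  115 5634] [320.53088392 238.14323749] ((580.2206420898438, 5.004753112792969), (250.1481475830078, 129.79730224609375), 14.538819313049316)
base 3459 ((607.9122314453125, 12.494560241699219), (342.48016357421875, 217.13499450683594), 5.355139255523682)
```

View pics/crop1.png

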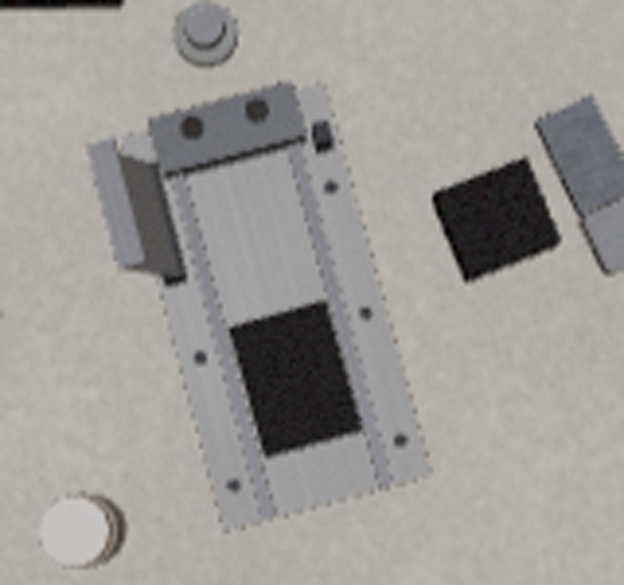

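```bash
cat >> h.py <<'E'
A=np.radians(14.54); F=np.array([580.2,5.0]); Q=np.array([[np.cos(A),-np.sin(A)],[np.sin(A),np.cos(A)]])
def tofix(p): p=np.array(p,float); return np.r_[Q.T@(p[:2]-F),p[2]]
def towor(p): p=np.array(p,float); return np.r_[Q@p[:2]+F,p[2]]
def tool():
    o=bot.get_obs(); return o,R.from_euler('xyz',o['tcp_rot']).as_matrix()
def plan(pf):
    "shift in tool axes (mm) to fixture point pf, and turn (deg) to bring tool y along +-fixture x"
    o,T=tool(); d=T.T@(towor(pf)-o['tool_pos']); ex=T.T@np.r_[Q[:,0],0]
    a=np.degrees(np.arctan2(ex[2],ex[1])); a=(a+90)%180-90
    print('t',o['time'],'tcp fix',tofix(o['tool_pos']).round(1),'shift',d.round(1),'turn',round(a,2),'F',np.round(o['contact_force'],1),'q6',o['joint_positions'][5].round(2))
E
python3 - <<'E'
from h import *
o,T=tool(); print(T.round(3))
plan([-125,0,226]);plan([-125,0,120])
for n in('top','scene'):
    W=cloud(load(n)); P=np.c_[(W[...,:2].reshape(-1,2)-F)@Q,W[...,2].ravel()]
    s=P[(P[:,0]>30)&(P[:,0]<90)&(P[:,1]>35)&(P[:,1]<140)&(P[:,2]>70)&(P[:,2]<200)]
    print(n,len(s),[s[(s[:,2]>z)&(s[:,2]<=z+15)].mean(0).round(0) for z in range(70,160,15)], s[:,2].max() if len(s) else 0)
    s=P[(abs(P[:,1])<25)&(P[:,2]>40)&(P[:,2]<65)&(P[:,0]<60)&(P[:,0]>-130)]; print('block',np.nanpercentile(s,[1,50,99],axis=0).round(1))
    for nm,(x,y) in {'jar':0,}.items() if 0 else []: pass
E
```

```text
[[-0.     0.234  0.972]
 [-0.001  0.972 -0.234]
 [-1.    -0.001 -0.   ]]
t 0.1 tcp fix [-316.2  603.9  226.1] shift [   0.7 -443.   452.7] turn 61.95 F [ 1.  -0.3  0.9] q6 -0.15
t 0.1 tcp fix [-316.2  603.9  226.1] shift [ 106.7 -442.9  452.7] turn 61.95 F [ 1.  -0.3  0.9] q6 -0.15
top 380 [array([60., 53., 78.]), array([59., 57., 93.]), array([ 58.,  60., 107.]), array([ 67.,  62., 116.]), array([nan, nan, nan]), array([ 61.,  69., 157.])] 163.9147869564953
block [[-88.3 -24.4  40.7]
 [-49.   -0.   48.3]
 [ -9.6  24.4  55. ]]
scene 538 [array([60., 58., 77.]), array([61., 62., 93.]), array([ 61.,  66., 108.]), array([ 60.,  70., 123.]), array([ 61.,  73., 137.]), array([ 61.,  72., 156.])] 161.67209998756945
block [[-84.5 -24.7  45.1]
 [-63.    4.7  50.2]
 [-15.9  24.5  53.6]]<stdin>:7: RuntimeWarning: Mean of empty slice.
  ret = um.true_divide(
```

Request:
step_arm([
  [[0, -0.027, 0.0275, 0], [0, -0.054, 0.055, 0], [0, -0.081, 0.083, 0], [0, -0.108, 0.11, 0], [0, -0.135, 0.138, 0]],
], jaw=1)

```text
time: 0.52
tool_pos: [225.3, 345.0, 226.0]
tcp_rot: [-1.797, 1.569, -2.032]
contact_force: [1.7, 0.7, 1.3]
grip_width: 63.0
```

Request:
step_arm([
  [[0, -0.027, 0.0275, 0], [0, -0.054, 0.055, 0], [0, -0.081, 0.083, 0], [0, -0.108, 0.11, 0], [0, -0.135, 0.138, 0]],
])

```text
time: 0.93
tool_pos: [328.3, 179.8, 226.1]
tcp_rot: [-1.875, 1.569, -2.109]
contact_force: [0.1, 0.9, -0.9]
grip_width: 29.9
```

Request:
step_arm([
  [[0, -0.027, 0.0275, 0], [0, -0.054, 0.055, 0], [0, -0.081, 0.083, 0], [0, -0.108, 0.11, 0], [0, -0.135, 0.138, 0]],
])

```text
time: 1.35
tool_pos: [431.5, 14.5, 226.2]
tcp_rot: [-2.078, 1.569, -2.314]
contact_force: [0.1, 0.8, 0.3]
grip_width: 0.8
```

```bash
python3 -c "
from h import *
plan([-130,0,140])"
```

```text
t 1.35 tcp fix [-141.6   46.5  226.2] shift [ 86.2 -35.5  32.2] turn 61.99 F [0.1 0.8 0.3] q6 -1.48
```

Request:
step_arm([
  [[0, -0.007, 0.006, 7], [0, -0.014, 0.013, 14], [0, -0.021, 0.019, 21], [0, -0.028, 0.026, 28], [0, -0.0355, 0.032, 35]],
])

```text
time: 1.77
tool_pos: [454.4, -28.0, 225.8]
tcp_rot: [-1.773, 1.568, -2.626]
contact_force: [-0.4, -0.7, 0.0]
grip_width: 0.4
```

Request:
step_arm([
  [[0.02, 0, 0, 7], [0.04, 0, 0, 14], [0.06, 0, 0, 21], [0.08, 0, 0, 27], [0.086, 0, 0, 27]],
])

```text
time: 2.18
tool_pos: [452.4, -27.8, 137.1]
tcp_rot: [-1.807, 1.564, -3.135]
contact_force: [-0.1, 0.5, 0.5]
grip_width: 0.7
```

```bash
python3 -c "
from h import *
plan([-130,0,26])
c=cap('wrist');cv2.imwrite('pics/w1.png',c['color'][:,:,::-1]);f,M,t=cam(c);print(tofix(-M.T@t),M[2])
P=np.array([tofix(p) for p in cloud(c).reshape(-1,3)]);s=P[(abs(P[:,1])<25)&(P[:,2]>44)&(P[:,2]<58)&(P[:,0]>-105)&(P[:,0]<60)];print(len(s),np.percentile(s,[1,50,99],axis=0) if len(s) else 0)"
```

```text
t 2.1833 tcp fix [-131.9    0.3  137.1] shift [111.1   2.7   0.5] turn -0.6 F [-0.1  0.5  0.5] q6 -0.47
[-129.94753457   74.74389291  296.89893578] [ 0.05862914 -0.26799282 -0.96163531]
7150 [[-85.81727621 -24.43678678  46.22765547]
 [-45.91862054   0.9630275   51.93265342]
 [ -8.52360375  24.57873375  53.95575219]]
```

View pics/w1.png

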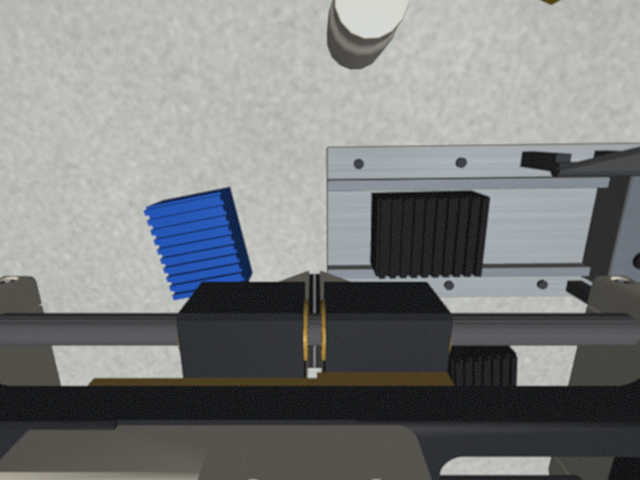

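The wrist view shows the closed fingers at the near end of the guide. The black block is at (430,233) between the fences, the jar at (370,20), and the blue look-alike is clear at (200,240). I lower the fingers behind the block.

Request:
step_arm([
  [[0.025, 0.002, 0, 0], [0.05, 0.002, 0, -0.6], [0.075, 0.002, 0, -0.6], [0.1, 0.002, 0, -0.6], [0.112, 0.002, 0, -0.6]],
])

```text
time: 2.65
tool_pos: [453.0, -27.2, 23.9]
tcp_rot: [-1.876, 1.561, 3.1]
contact_force: [-0.6, -1.2, -0.0]
grip_width: 0.6
```

```bash
python3 -c "
from h import *
plan([-70,0,25]);plan([-10,0,25])"
```

```text
t 2.65 tcp fix [-131.2    0.8   23.9] shift [-1.7 61.2  1.4] turn 0.56 F [-0.6 -1.2 -0. ] q6 -0.49
t 2.65 tcp fix [-131.2    0.8   23.9] shift [ -2.2 121.2   2. ] turn 0.56 F [-0.6 -1.2 -0. ] q6 -0.49
```

Request:
step_arm([
  [[-0.001, 0.012, 0, 0.5], [-0.001, 0.024, 0.001, 0.5], [-0.001, 0.036, 0.001, 0.5], [-0.001, 0.048, 0.001, 0.5], [-0.001, 0.06, 0.001, 0.5]],
])

```text
time: 3.07
tool_pos: [512.2, -12.5, 25.1]
tcp_rot: [-1.853, 1.562, 3.119]
contact_force: [-0.1, -0.0, -0.7]
grip_width: 0.1
```

Request:
step_arm([
  [[0, 0.008, 0, 0], [0, 0.016, 0, 0], [0, 0.024, 0, 0], [0, 0.032, 0, 0], [0, 0.04, 0, 0]],
])

```text
time: 3.48
tool_pos: [551.3, -2.1, 25.1]
tcp_rot: [-1.849, 1.562, 3.122]
contact_force: [-2.8, -0.2, 1.8]
grip_width: 0.5
```

```bash
python3 -c "
from h import *
plan([-9,0,25])
c=cap('top');cv2.imwrite('pics/t2.png',cv2.resize(c['color'][160:310,250:410,::-1],None,fx=3.9,fy=3.9,interpolation=cv2.INTER_CUBIC))
P=np.array([tofix(p) for p in cloud(c).reshape(-1,3)]).reshape(480,640,3)
k=(c['color'].max(2)<40)&(abs(P[...,1])<28)&(P[...,2]<60)&(P[...,2]>35)&(abs(P[...,0])<100);print(k.sum(),np.percentile(P[k],[1,50,99],axis=0).round(1))"
```

```text
t 3.4833 tcp fix [-29.7   0.4  25.1] shift [-0.1 20.7  0.5] turn 0.32 F [-2.8 -0.2  1.8] q6 -0.4Traceback (most recent call last):
  File "<string>", line 6, in <module>
    k=(c['color'].max(2)<40)&(abs(P[...,1])<28)&(P[...,2]<60)&(P[...,2]>35)&(abs(P[...,0])<100);print(k.sum(),np.percentile(P[k],[1,50,99],axis=0).round(1))
                                                                                                              ~~~~~~~~~~~~~^^^^^^^^^^^^^^^^^^^^^^^
    return _quantile_unchecked(
        a, q, axis, out, overwrite_input, method, keepdims, weights)
    return _ureduce(a,
                    func=_quantile_ureduce_func,
    ...<5 lines>...
                    overwrite_input=overwrite_input,
                    method=method)
    r = func(a, **kwargs)
    result = _quantile(arr,
                       quantiles=q,
    ...<2 lines>...
                       out=out,
                       weights=wgt)
    slices_having_nans = np.isnan(arr[-1, ...])
                                  ~~~^^^^^^^^^
IndexError: index -1 is out of bounds for axis 0 with size 0
```

View pics/t2.png

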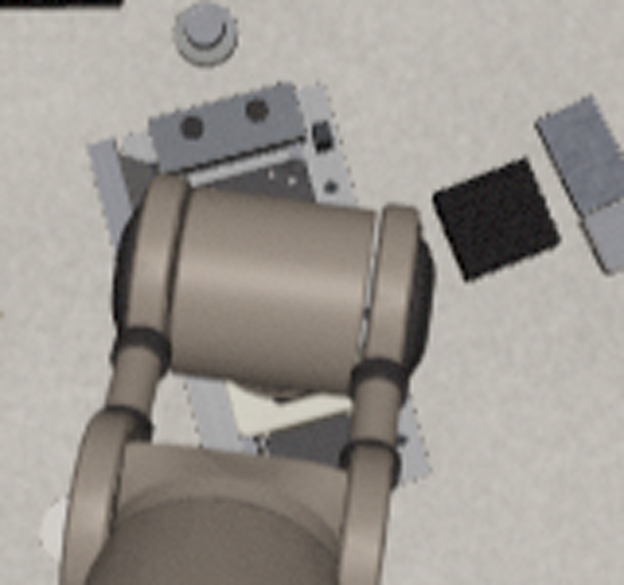

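The arm hides the block from above, but a drag force of −2.8 N shows contact. I push on slowly and watch the force.

Request:
step_arm([
  [[0, 0.003, 0, 0], [0, 0.006, 0, 0], [0, 0.009, 0, 0], [0, 0.012, 0, 0], [0, 0.015, 0, 0]],
])

```text
time: 3.95
tool_pos: [567.7, 2.0, 25.1]
tcp_rot: [-1.852, 1.564, 3.12]
contact_force: [-0.5, -1.2, 0.7]
grip_width: 0.6
```

Request:
step_arm([
  [[0, 0.001, 0, 0], [0, 0.002, 0, 0], [0, 0.003, 0, 0], [0, 0.004, 0, 0], [0, 0.004, 0, 0]],
])

```text
time: 4.37
tool_pos: [571.8, 3.1, 25.0]
tcp_rot: [-1.859, 1.564, 3.113]
contact_force: [-2.1, -0.3, 1.1]
grip_width: 0.6
```

```bash
python3 -c "
from h import *
plan([-9,0,25])
c=cap('wrist');cv2.imwrite('pics/w2.png',c['color'][:,:,::-1])
P=np.array([tofix(p) for p in cloud(c).reshape(-1,3)]);s=P[(abs(P[:,1])<25)&(P[:,2]>46)&(P[:,2]<58)&(P[:,0]>-5)&(P[:,0]<100)];print(len(s),np.percentile(s,[1,50,99],axis=0) if len(s) else 0)"
```

```text
t 4.3667 tcp fix [-8.6  0.2 25. ] shift [ 0.  -0.4  0.2] turn 0.31 F [-2.1 -0.3  1.1] q6 -0.39
9984 [[ 10.93193652 -24.51047062  46.1636939 ]
 [ 66.93342418  12.88556642  51.89452349]
 [ 99.22121775  24.75319559  53.80226495]]
```

View pics/w2.png

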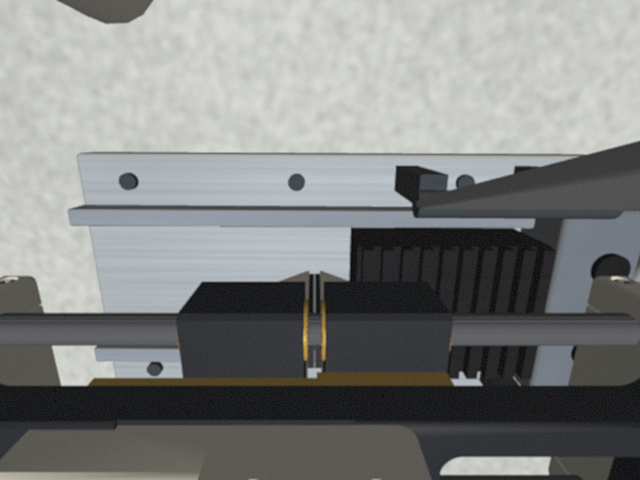

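The block's near face is at (352,250) and its far end at about (550,300), close to the stop housing. No stop force has shown yet, so I creep on.

Request:
step_arm([
  [[0, 0.001, 0, 0], [0, 0.002, 0, 0], [0, 0.003, 0, 0], [0, 0.003, 0, 0], [0, 0.003, 0, 0]],
])

```text
time: 4.83
tool_pos: [574.8, 3.8, 25.0]
tcp_rot: [-1.865, 1.565, 3.106]
contact_force: [-1.7, -1.0, 0.7]
grip_width: 0.3
```

```bash
python3 -c "
from h import *
plan([-9,0,25])"
```

```text
t 4.8333 tcp fix [-5.5  0.2 25. ] shift [ 0.1 -3.5  0.2] turn 0.31 F [-1.7 -1.   0.7] q6 -0.39
```

Request:
step_arm([
  [[0, 0.001, 0, 0], [0, 0.002, 0, 0], [0, 0.002, 0, 0], [0, 0.002, 0, 0], [0, 0.002, 0, 0]],
])

```text
time: 5.25
tool_pos: [574.9, 4.0, 25.0]
tcp_rot: [-1.811, 1.561, -3.123]
contact_force: [-8.7, -3.9, 5.3]
grip_width: 0.7
```

Request:
step_arm([
  [[0, 0.001, 0, 0], [0, 0.002, 0, 0], [0, 0.002, 0, 0], [0, 0.002, 0, 0], [0, 0.002, 0, 0]],
])

```text
time: 5.67
tool_pos: [574.8, 4.0, 25.1]
tcp_rot: [-1.777, 1.556, -3.088]
contact_force: [-9.3, -3.8, 7.3]
grip_width: 0.6
```

```bash
python3 -c "
from h import *
plan([-9,0,25])"
```

```text
t 5.6667 tcp fix [-5.5  0.4 25.1] shift [ 0.1 -3.5  0.3] turn 0.33 F [-9.3 -3.8  7.3] q6 -0.38
```

The tool stalled at x=−5.5 and the force rose to about 10 N, so the block is on the stop. I back off and rise.

Request:
step_arm([
  [[0, -0.01, 0, 0], [0, -0.02, 0, 0], [0, -0.03, 0, 0], [0, -0.03, 0, 0], [0, -0.03, 0, 0]],
])

```text
time: 6.08
tool_pos: [546.3, -3.8, 25.7]
tcp_rot: [-1.776, 1.557, -3.087]
contact_force: [-0.1, -0.2, 1.1]
grip_width: 0.4
```

Request:
step_arm([
  [[-0.04, 0, 0, 0], [-0.08, 0, 0, 0], [-0.12, 0, 0, 0], [-0.16, 0, 0, 0], [-0.2, 0, 0, 0]],
])

```text
time: 6.5
tool_pos: [549.7, -3.4, 228.1]
tcp_rot: [-1.767, 1.559, -3.079]
contact_force: [0.8, 0.7, -0.9]
grip_width: 0.5
```

```bash
python3 -c "
from h import *
plan([-36,125,225]);plan([60,125,225]);plan([60,125,125])
c=cap('wrist');cv2.imwrite('pics/w3.png',c['color'][:,:,::-1])
P=np.array([tofix(p) for p in cloud(c).reshape(-1,3)]);s=P[(abs(P[:,1])<20)&(P[:,2]>46)&(P[:,2]<58)&(P[:,0]>-70)&(P[:,0]<120)];print(len(s),np.percentile(s,[1,50,99],axis=0) if len(s) else 0)"
```

```text
t 6.5 tcp fix [-31.6  -0.4 228.1] shift [   3.4   -3.6 -125.5] turn 0.32 F [ 0.8  0.7 -0.9] q6 -0.4
t 6.5 tcp fix [-31.6  -0.4 228.1] shift [   2.3   92.4 -124.9] turn 0.32 F [ 0.8  0.7 -0.9] q6 -0.4
t 6.5 tcp fix [-31.6  -0.4 228.1] shift [ 102.3   93.5 -124.7] turn 0.32 F [ 0.8  0.7 -0.9] q6 -0.4
4023 [[ 13.45777609 -19.68930303  46.09441409]
 [ 62.46692521   0.22979191  50.6565806 ]
 [118.66393634  19.49071423  53.91987747]]
```

View pics/w3.png

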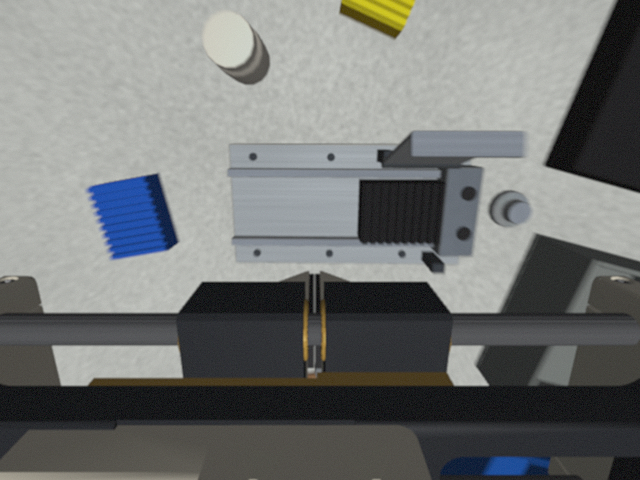

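The block at (400,212) now sits flush against the stop housing at (460,212). The guard is still leaning back at (465,145), and the gauge at (510,208) is untouched. I go over to the guard's outer side.

Request:
step_arm([
  [[0.0, 0.018, -0.025, 0], [0, 0.036, -0.05, 0], [0, 0.055, -0.075, 0.3], [0, 0.074, -0.1, 0.3], [0.002, 0.092, -0.125, 0.3]],
])

```text
time: 6.97
tool_pos: [611.6, 142.5, 234.8]
tcp_rot: [0.801, 1.566, -0.515]
contact_force: [0.4, -0.4, 0.2]
grip_width: 0.4
```

Request:
step_arm([
  [[0.025, 0, 0, 0], [0.05, 0, 0, 0], [0.075, 0, 0, 0], [0.1, 0, 0, 0], [0.11, 0, 0, 0]],
])

```text
time: 7.38
tool_pos: [610.8, 142.6, 120.9]
tcp_rot: [-0.55, 1.568, -1.866]
contact_force: [-0.3, 0.5, 0.4]
grip_width: 0.2
```

```bash
python3 -c "
from h import *
plan([60,70,115]);plan([60,10,115])"
```

```text
t 7.3833 tcp fix [ 64.2 125.5 120.9] shift [ 6.  -4.2 55.4] turn 0.05 F [-0.3  0.5  0.4] q6 -0.14
t 7.3833 tcp fix [ 64.2 125.5 120.9] shift [  6.1  -4.2 115.4] turn 0.05 F [-0.3  0.5  0.4] q6 -0.14
```

Request:
step_arm([
  [[0.002, -0.002, 0.012, 0], [0.004, -0.004, 0.024, 0], [0.006, -0.004, 0.036, 0], [0.006, -0.004, 0.046, 0], [0.006, -0.004, 0.055, 0]],
])

```text
time: 7.8
tool_pos: [622.0, 86.9, 116.7]
tcp_rot: [0.532, 1.568, -0.786]
contact_force: [0.3, 1.9, 2.2]
grip_width: 0.4
```

Request:
step_arm([
  [[0, 0, 0.01, 0], [0, 0, 0.02, 0], [0, 0, 0.03, 0], [0, 0, 0.04, 0], [0, 0, 0.05, 0]],
])

```text
time: 8.22
tool_pos: [634.8, 37.5, 116.9]
tcp_rot: [0.547, 1.568, -0.771]
contact_force: [-0.3, 2.3, 0.3]
grip_width: 0.2
```

```bash
python3 -c "
from h import *
plan([60,10,115])
c=cap('scene');u,v=proj(c,towor([60,20,100]));u=int(u);v=int(v)
cv2.imwrite('pics/s2.png',cv2.resize(c['color'][v-75:v+75,u-100:u+100,::-1],None,fx=3.5,fy=3.5,interpolation=cv2.INTER_CUBIC))"
```

```text
t 8.2167 tcp fix [ 61.   17.8 116.9] shift [ 1.9 -1.   7.8] turn -0.02 F [-0.3  2.3  0.3] q6 -0.31
```

View pics/s2.png

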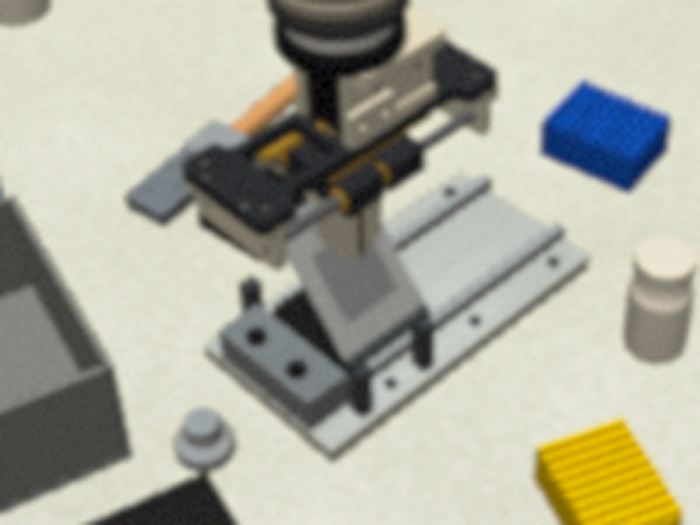

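The guard has followed the fingers past upright; its plate is at (360,290). I keep following its arc down.

Request:
step_arm([
  [[0.003, -0.001, 0.006, 0], [0.006, -0.001, 0.01, 0], [0.013, -0.001, 0.016, 0], [0.021, -0.001, 0.0205, 0], [0.029, -0.001, 0.025, 0]],
])

```text
time: 8.68
tool_pos: [641.1, 10.3, 87.4]
tcp_rot: [0.495, 1.566, -0.823]
contact_force: [0.1, 2.0, 1.5]
grip_width: 0.1
```

Request:
step_arm([
  [[0.006, 0, 0.003, 0], [0.011, 0, 0.005, 0], [0.016, 0, 0.005, 0], [0.02, 0, 0.005, 0], [0.022, 0, 0.005, 0]],
])

```text
time: 9.1
tool_pos: [642.4, 5.0, 64.8]
tcp_rot: [0.391, 1.565, -0.927]
contact_force: [0.7, -0.9, 1.9]
grip_width: -0.0
```

```bash
python3 -c "
from h import *
plan([60,-12,62])"
```

```text
t 9.1 tcp fix [ 60.2 -15.6  64.8] shift [ 2.8 -0.2 -3.6] turn -0.08 F [ 0.7 -0.9  1.9] q6 -0.36
```

Request:
step_arm([
  [[0.001, 0, 0, 0], [0.002, 0, 0, 0], [0.003, 0, 0, 0], [0.004, 0, 0, 0], [0.004, 0, 0, 0]],
])

```text
time: 9.52
tool_pos: [642.4, 5.0, 62.2]
tcp_rot: [0.448, 1.564, -0.87]
contact_force: [-3.5, -1.6, 9.0]
grip_width: 0.7
```

Request:
step_arm([
  [[0.001, 0, 0, 0], [0.002, 0, 0, 0], [0.002, 0, 0, 0], [0.002, 0, 0, 0], [0.002, 0, 0, 0]],
])

```text
time: 9.93
tool_pos: [642.5, 5.0, 62.1]
tcp_rot: [0.518, 1.564, -0.8]
contact_force: [-4.5, -1.0, 11.8]
grip_width: 0.5
```

The tool stalled at z=62.1 with about 12 N, which is the shut height. I lift straight off and check.

Request:
step_arm([
  [[-0.02, 0, 0, 0], [-0.05, 0, 0, 0], [-0.08, 0, 0, 0], [-0.11, 0, 0, 0], [-0.14, 0, 0, 0]],
])

```text
time: 10.35
tool_pos: [641.5, 6.1, 203.5]
tcp_rot: [0.533, 1.564, -0.785]
contact_force: [-0.4, -0.1, 0.3]
grip_width: 0.4
```

Request:
step_arm([
  [[0, -0.035, 0, 0], [0, -0.07, 0, 0], [0, -0.105, 0, 0], [0, -0.14, 0, 0], [0, -0.15, 0, 0]],
])

```text
time: 10.77
tool_pos: [491.7, -31.5, 202.9]
tcp_rot: [0.097, 1.566, -1.221]
contact_force: [0.9, 0.4, -0.4]
grip_width: 0.5
```

Run:
```python
from h import *
plan([0,0,200])
for n in('scene','wrist'):
    c=cap(n); P=np.array([tofix(p) for p in cloud(c).reshape(-1,3)])
    s=P[(P[:,0]>30)&(P[:,0]<84)&(P[:,1]>-45)&(P[:,1]<40)&(P[:,2]>54)&(P[:,2]<80)]
    if len(s)>50: print(n,len(s),'z median',np.median(s[:,2]),'slope z/y',np.polyfit(s[:,1],s[:,2],1)[0])
    s=P[(abs(P[:,1])<20)&(P[:,2]>44)&(P[:,2]<54)&(P[:,0]>-60)&(P[:,0]<24)]
    if len(s)>20: print('block near face',np.percentile(s[:,0],[1,5,50]))
    cv2.imwrite(f'pics/{n}9.png',c['color'][:,:,::-1])
```

```text
t 10.7667 tcp fix [-94.9 -13.1 202.9] shift [  2.8  94.9 -13.2] turn -0.05 F [ 0.9  0.4 -0.4] q6 -0.47
scene 615 z median 62.25819954713995 slope z/y 0.003422260484275849
block near face [13.4176673  13.75218941 17.49698706]
wrist 5952 z median 63.85789885497263 slope z/y 0.002411916159909192
block near face [12.29725294 12.65660492 16.85557246]
```

View pics/wrist9.png

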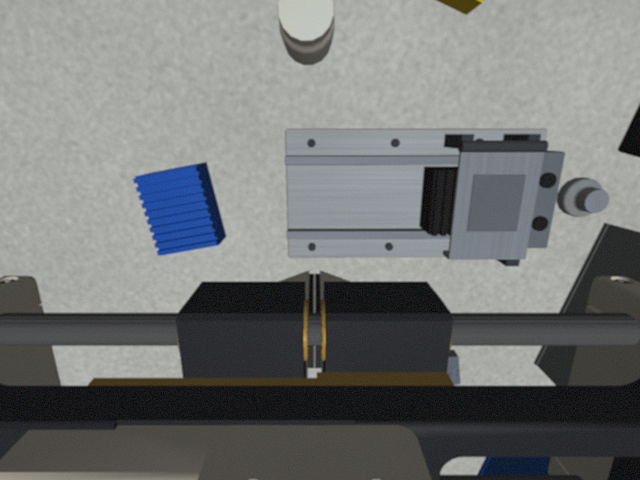

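The guard lies level over the block at (490,200), with the block's near end at (437,200). The jar and gauge are untouched. I hand in.

```bash
python3 -c "
from plant import bot
print(bot.close_job())"
```

```text
the job is handed in; nothing more can be done
None
```

I pushed the block home against the end stop, then pushed the guard over and shut, and handed the job in at about 11 s of the 48 s allowed. No verdict was reported.

- **Block:** the fingers stalled at the stop and the force rose to about 10 N. The last pictures put its near face at x = 12–13 mm, against 10 mm expected. That camera read 2–3 mm high on this edge earlier, so I take the block as home, resting mainly on the force.
- **Guard:** it stalled at z = 62.1 mm with about 12 N. After I let go, two views showed the plate level (slope about 0.003 rad), at 62.3 mm in one and 63.9 mm in the other against 62 mm expected. That difference is within the camera calibration.
- **Other things:** the last wrist view showed the jar and gauge looking undisturbed. I did not measure the other items again, and the arm met nothing but the block and the guard.

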